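Release the red vial from the rocker-gate dispenser

TASK

At the vaccination table, push down the green pad of the lever whose lane holds the red vial, with the fingertips, and keep it down until the raised gate has let the vial roll into the tray; then let the lever spring back up and move clear. Do not press the other lever, do not touch the vials or the yellow gates, and leave the blue vial and the things standing around undisturbed.

Things in the scene. Friction and masses are not known exactly. Their poses are not given: they have to be found in the camera images.
- dispenser: fixed dispenser on a grey base plate 350 x 240 mm. Its origin is at table height; its x axis points down the lanes (from the levers' pads to the tray), y to its left, z up. Two white-walled aluminium lanes, centred at y = +36 mm (left) and y = -36 mm (right), each 54 mm wide, slope down 14 degrees towards +x and end at x = 102 mm in one shared tray (x = 102 to 195 mm, y = -70 to 70 mm, floor 12 to 22 mm high, sloping gently to a far wall 48 mm high). Highest fixed part 89 mm
- pad_left (a point): centre of the top face of the left lever's green pad, 34 mm (x) by 32 mm (y), at x = -130, y = 79, z = 85 mm in the dispenser's frame with the lever at rest. The lever is a steel bar along the dispenser's x, pivoting at x = -40, z = 75 mm: pressing the pad down lifts the gate at its other end (x = 60 mm). It moves about 30 mm down in all; a spring holds it up, needing about 2 N at the pad to start and 5 to 6 N at the bottom; it springs back when let go
- pad_right (a point): the same for the right lever, at y = -79 mm
- lever_left (a joint): angle of the left lever: 0 at rest (gate shut), grows as its pad is pressed down, stop at 0.34 rad. Above about 0.2 the gate is high enough for the vial to roll out under it, which takes about half a second
- lever_right (a joint): the same for the right lever
- gate_left (a point): yellow two-pronged gate, 38 mm wide and 38 mm high (prongs 6 mm wide, 3 mm thick, hanging from a thin steel crossbar), carried by the left lever across the left lane; point at its centre
- gate_right (a point): the same for the right lever and lane
- vial_red: loose amber glass vial with a red label and red cap, 24 mm diameter, 48 mm long, 20 to 45 g, lying across one of the two lanes (left or right, it varies) behind the shut gate; origin on its axis half-way along, y along its axis (it turns about this as it rolls)
- vial_blue: the same vial with blue label and cap, in the other lane
- wash_bottle: loose white plastic wash bottle with a thin spout, 76 mm diameter, 225 mm tall; origin at the centre of its underside
- pill_jar_mid (a point): loose small amber jar with a white lid, 48 mm diameter, 60 mm tall; point at its centre half-way up
- marker: loose white marker pen with a blue cap lying on the table, 125 x 14 x 14 mm, along its x; origin at the centre of its underside

How it is judged:
By the outcome, as a careful person would: the job done as asked, in the order asked, and still so for the second after the job is handed in, with the robot touching nothing.
It also fails if it takes over 35 s, if anything falls off the work surface, if the arm or the gripper's body presses on something with over 40 N, if the wrist force passes 120 N, or if a joint passes its speed limit or range.

ROBOT

A 6-joint arm with a two-finger parallel gripper is mounted at the origin on the work surface. World frame = base frame: x ahead of the robot, y to its left, z up, the work surface at z = 0. Lengths are in m, angles in rad, forces in N, time in s.
With the tool pointing down it reaches from about 0.3 to 0.875 m from the base axis. Payload 6.4 kg.
Tool frame: the origin (TCP) lies between the finger pads; the fingertips stand 19 mm ahead of it and the grasp point (between the pads) is the TCP (ctrl.tips_ahead is the z of the fingertips in the tool frame, in m); z points along the fingers, y is the line along which they close (so a half turn about z gives the same grasp; the last joint's range is limited). The gripper opens to 85 mm and grips with 20 to 120 N. Pads are 22 mm wide; open, the fingers measure 114 mm over their backs; the gripper's body (76 mm by 85 mm) begins 54 mm behind the grasp point. The pads swing forward as they close: fully open they stand 13 mm farther back than shut.
Start: joints at [-1.423, 0.181, 1.607, -0, 1.354, -0.206], TCP at [0.199, -0.539, 0.25] pointing down, gripper open.
Joint ranges: [-2.99, 2.99], [-0.89, 2.07], [0.3, 2.58], [-1.14, 4.28], [0, 2.63], [-3.12, 3.12]. Speed limits (rad/s): [2.57, 2.57, 3.01, 3.14, 3.14, 3.14].

INTERFACE

Orientations are given as a unit quaternion [w, x, y, z].
In Python, from bench import readout, vision, ctrl gives the robot as it stands.
- The arm moves only by the tool play_rows, never from a script. Its arguments are lists of equal length, an entry for each row: "xyz": the shift along the tool's x, y, z in mm, a list of three; "rot": the turn, a rotation vector about the tool's x, y, z in rad, a list of three; "grip": the opening, from 0 (shut) to 1 (fully open). In form: {"xyz": [[x, y, z], ...], "rot": [[rx, ry, rz], ...], "grip": [grip, ...]}. A call has exactly 10 rows; each row is the pose to reach, as a shift and turn from the pose commanded when the call began, along the tool's axes at that moment; what a row does not reach only later rows make up. A row lasts 1/8 s, in which the tool goes at most 62.5 mm and 10.7 degrees, less where a joint would pass 70% of its speed; a pose out of reach is approached as far as the arm can. A call with a gripper value outside its range is refused whole. The fingers move at their own pace and stop on an object; the grip force is fixed at half the most. Time passes only in rows, so rows that repeat a pose let the fingers close, or fill a call up. It gives the time, the measured TCP pose, the force, the opening and the grip force at its end, in the units of the state.
- readout.get_obs(): the state, without advancing time (a new reading comes with each control period).
- vision.camera(name): name is "scene" or "top" or "wrist"; returns a dict with "color" (400x640x3 uint8, red, green, blue), "depth" (400x640 float32, m along the optical axis (not along the pixel's ray), 0 where there is no reading), "camera_matrix" (3x3 intrinsics, pixels), "extrinsics" (4x4, takes a point from camera to world coordinates); the wrist camera has in their place "hand_eye" (4x4, takes a point from camera to tool coordinates, whose origin is the TCP and whose axes are the flange's). Camera axes: x right, y down, z forward; pixel columns grow to the right and rows downward; lengths in m; the calibration is good to about 2 mm. A picture is of the moment at which its call begins: read the wrist's pose just before it.
- ctrl.hand_in(): hands the job in; it is judged then, once.
The state is a dict: "time_s": time; "q": joint angles; "dq": joint speeds; "joint_efforts": joint torques, N m; "eef_pos": TCP position; "eef_rot": TCP orientation; "wrist_force": force on the tool from outside, world axes, zero at the start; "torque": the same for the moment, N m; "opening": opening from 0.0 (shut) to 1.0 (fully open); "grasp_force": force on a finger pad.
Only numpy, scipy, OpenCV 4.12 (cv2) and the standard library are available. Lean on these libraries where they do the work, as an engineer would, in place of code of your own. Each camera call takes 0.05 s, during which the arm holds its last target. There are 200 camera calls.

## Working session

There is one attempt and no reset: what is moved stays moved. The work goes in short steps, Python scripts to look and compute and a tool call to move; the robot and the scene stay as the last step left them, time stands still between calls to the robot, and variables do not carry over. Pictures are saved under pics/ and viewed, at most 10 in all, crops included, and the job is handed in when it is done.

Besides the shell and the picture viewer there is one more tool, called as name(argument=value, ...) on one line, values as JSON. play_rows: Moves the arm, as the interface text tells. Its arguments: {"type":"object","properties":{"xyz":{"type":"array","items":{"type":"array","items":{"type":"number"}}},"rot":{"type":"array","items":{"type":"array","items":{"type":"number"}}},"grip":{"type":"array","items":{"type":"number"}}},"required":["xyz","rot","grip"]}

```bash
mkdir -p pics
python3 - <<'E'
from bench import readout, vision, ctrl
import cv2,numpy as np
o=readout.get_obs(); print({k:np.round(v,3) for k,v in o.items()}, ctrl.tips_ahead)
for n in("top","scene"):
    c=vision.camera(n); cv2.imwrite(f"pics/{n}.png",c["color"][:,:,::-1]); np.savez(f"{n}.npz",**c)
    print(n,c["extrinsics"].round(3).tolist(),c["camera_matrix"].round(1).tolist())
E
```

```text
{'time_s': np.float64(0.0), 'q': array([-1.423,  0.182,  1.608, -0.   ,  1.354, -0.206]), 'dq': array([-0.002,  0.   ,  0.001, -0.001,  0.001, -0.001]), 'joint_efforts': array([-1.0000e-03, -4.4488e+01, -3.5134e+01, -0.0000e+00,  9.0000e-03,
       -0.0000e+00]), 'eef_pos': array([ 0.199, -0.539,  0.249]), 'eef_rot': array([-0.001,  0.984,  0.176,  0.   ]), 'wrist_force': array([ 0.356, -0.606, -0.031]), 'torque': array([ 0.031,  0.09 , -0.026]), 'grasp_force': np.float64(0.0), 'opening': np.float64(0.999)} 0.019
top [[-0.02, -0.983, 0.181, 0.421], [-1.0, 0.019, -0.009, 0.082], [0.006, -0.181, -0.983, 1.025], [0.0, 0.0, 0.0, 1.0]] [[475.2, 0.0, 320.0], [0.0, 475.2, 201.4], [0.0, 0.0, 1.0]]
scene [[0.646, 0.647, -0.405, 0.951], [0.763, -0.552, 0.336, -0.248], [-0.006, -0.527, -0.85, 0.837], [0.0, 0.0, 0.0, 1.0]] [[449.0, 0.0, 317.9], [0.0, 449.0, 204.2], [0.0, 0.0, 1.0]]
```

View pics/top.png

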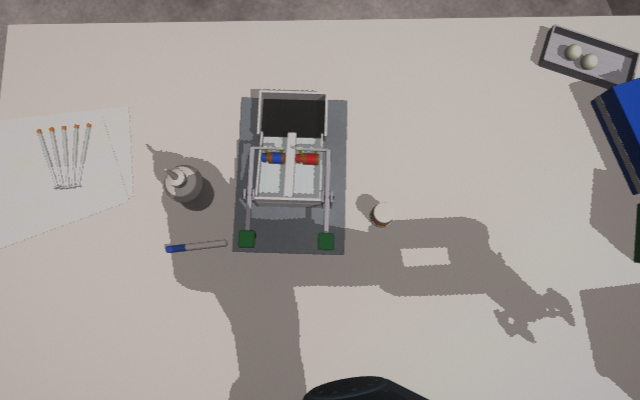

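View pics/scene.png

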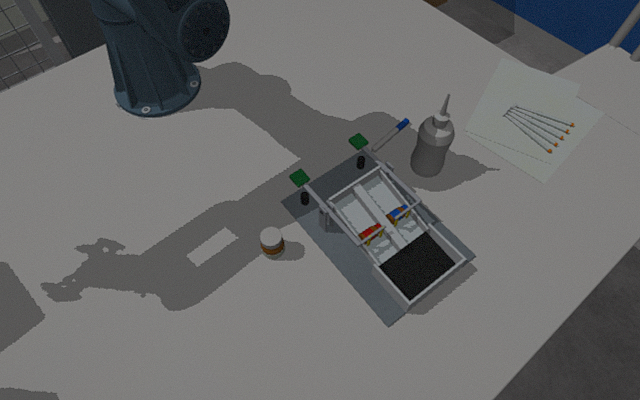

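The top view shows the red vial (308,159) in the right-hand lane and its green pad at (326,241). The other pad is at (247,239). The scene view agrees: the pad on the red vial's side is at (299,177). Next I'll measure the pads.

```bash
cat > h.py <<'E'
import cv2,numpy as np
def ray(c,uv,z):
    d=c["extrinsics"][:3,:3]@np.linalg.inv(c["camera_matrix"])@[uv[0],uv[1],1]; o=c["extrinsics"][:3,3]
    return o+d*(z-o[2])/d[2]
def blobs(c,lo,hi,amin=60):
    m=cv2.inRange(cv2.cvtColor(c["color"],cv2.COLOR_RGB2HSV),lo,hi)
    n,l,s,ce=cv2.connectedComponentsWithStats(m)
    return [(s[i,4],ce[i],np.median(c["depth"][l==i])) for i in range(1,n) if s[i,4]>=amin]
E
python3 - <<'E'
import numpy as np; from h import *
for n in("top","scene"):
    c=np.load(n+".npz")
    for nm,lo,hi,z in(("green",(45,100,30),(80,255,255),.085),("red",(0,200,100),(4,255,255),.06),("blue",(110,150,80),(130,255,255),.06)):
        for a,uv,d in blobs(c,lo,hi,30):
            print(n,nm,a,uv.round(1),ray(c,uv,z).round(4),"depth pt",(c["extrinsics"]@np.r_[d*(np.linalg.inv(c["camera_matrix"])@[*uv,1]),1])[:3].round(4))
E
```

```text
top green 246 [246.3 238.4] [0.5218 0.2205 0.085 ] depth pt [0.5218 0.2205 0.0852]
top green 242 [325.8 240.7] [0.5141 0.0631 0.085 ] depth pt [0.5142 0.0631 0.0846]
top blue 947 [630.2 103.2] [ 0.8006 -0.6001  0.06  ] depth pt [ 0.7914 -0.5835  0.0835]
top blue 80 [276.5 157.5] [0.6936 0.1621 0.06  ] depth pt [0.6934 0.1621 0.0608]
top blue 97 [174.5 247.9] [0.508  0.3691 0.06  ] depth pt [0.5122 0.3827 0.0142]
scene green 187 [357.9 140.8] [0.526  0.2189 0.085 ] depth pt [0.5258 0.2191 0.0847]
scene green 210 [299.1 177.4] [0.5185 0.062  0.085 ] depth pt [0.5186 0.0619 0.0852]
```

play_rows(xyz=[[30, -27, 0], [75, -67, 0], [120, -108, 0], [165, -148, 0], [210, -190, 0], [255, -230, 0], [300, -271, 0], [345, -311, 0], [390, -352, 0], [430, -388, 0]], rot=[[0, 0, 0.04], [0, 0, 0.08], [0, 0, 0.12], [0, 0, 0.16], [0, 0, 0.2], [0, 0, 0.24], [0, 0, 0.28], [0, 0, 0.32], [0, 0, 0.36], [0, 0, 0.4]], grip=[0, 0, 0, 0, 0, 0, 0, 0, 0, 0])

```text
time_s: 1.35
eef_pos: [0.4686, -0.0242, 0.2502]
eef_rot: [0.0, 1.0, -0.023, 0.0]
wrist_force: [1.2, -1.4, 0.5]
opening: -0.0
grasp_force: 0.0
```

```bash
cat > d.py <<'E'
import numpy as np
from scipy.spatial.transform import Rotation as R
from bench import readout
def tool(p):
    o=readout.get_obs(); r=R.from_quat(np.roll(o["eef_rot"],-1))
    print("t",round(float(o["time_s"]),2),"pos",np.round(o["eef_pos"],4),"F",np.round(o["wrist_force"],1),"open",round(float(o["opening"]),2),"q",np.round(o["q"],2))
    print("R",r.as_matrix().round(3).tolist(),"shift mm",(r.inv().apply(np.array(p)-o["eef_pos"])*1e3).round(1))
E
python3 -c "
from d import tool
tool([.515,.0625,.085+.019+.03])"
```

```text
t 1.35 pos [ 0.4686 -0.0242  0.2502] F [ 1.2 -1.4  0.5] open -0.0 q [-0.31 -0.06  1.86  0.    1.34  1.31]
R [[0.999, -0.047, 0.0], [-0.047, -0.999, -0.0], [0.0, -0.0, -1.0]] shift mm [ 42.3 -88.8 116.2]
```

play_rows(xyz=[[12, -25, 0], [27, -58, 0], [42, -89, 0], [42, -89, 20], [42, -89, 50], [42, -89, 80], [42, -89, 100], [42, -89, 112], [42, -89, 116], [42, -89, 116]], rot=[[0, 0, 0], [0, 0, 0], [0, 0, 0], [0, 0, 0], [0, 0, 0], [0, 0, 0], [0, 0, 0], [0, 0, 0], [0, 0, 0], [0, 0, 0]], grip=[0, 0, 0, 0, 0, 0, 0, 0, 0, 0])

```text
time_s: 2.6
eef_pos: [0.5145, 0.0605, 0.1346]
eef_rot: [0.0, 1.0, -0.023, 0.0]
wrist_force: [1.2, 1.0, -0.1]
opening: -0.003
grasp_force: 0.0
```

Run:
```python
from d import tool
from bench import vision
import cv2,numpy as np
tool([.515,.0625,.085+.019])
a=[vision.camera(n)["color"][:,:,::-1] for n in("scene","wrist")]
a[0]=cv2.resize(a[0][100:300,200:520],(640,400))
cv2.imwrite("pics/a.png",cv2.resize(np.vstack(a),(480,600)))
```

```text
t 2.6 pos [0.5145 0.0605 0.1346] F [ 1.2  1.  -0.1] open -0.0 q [-0.11  0.19  1.85  0.    1.1   1.5 ]
R [[0.999, -0.046, 0.0], [-0.046, -0.999, -0.0], [0.0, 0.0, -1.0]] shift mm [ 0.4 -2.  30.6]
```

View pics/a.png

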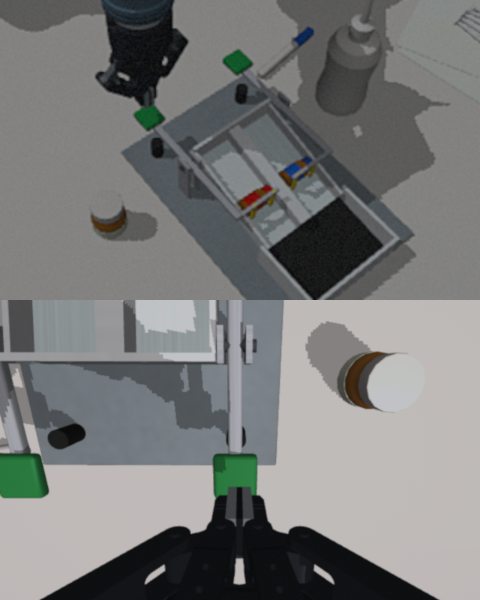

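The closed fingertips are about 30 mm above the right-hand pad, which is on the red vial's side. I'll press now.

play_rows(xyz=[[0, -2, 8], [0, -2, 18], [0, -2, 26], [0, -2, 32], [0, -2, 38], [0, -2, 44], [0, -2, 50], [0, -2, 55], [0, -2, 57], [0, -2, 57]], rot=[[0, 0, 0], [0, 0, 0], [0, 0, 0], [0, 0, 0], [0, 0, 0], [0, 0, 0], [0, 0, 0], [0, 0, 0], [0, 0, 0], [0, 0, 0]], grip=[0, 0, 0, 0, 0, 0, 0, 0, 0, 0])

```text
time_s: 3.95
eef_pos: [0.5151, 0.0625, 0.0777]
eef_rot: [0.0, 1.0, -0.023, 0.001]
wrist_force: [-0.2, 0.7, 3.5]
opening: 0.003
grasp_force: 2.5
```

play_rows(xyz=[[0, 0, 0], [0, 0, 0], [0, 0, 0], [0, 0, 0], [0, 0, 0], [0, 0, 0], [0, 0, 0], [0, 0, 0], [0, 0, 0], [0, 0, 0]], rot=[[0, 0, 0], [0, 0, 0], [0, 0, 0], [0, 0, 0], [0, 0, 0], [0, 0, 0], [0, 0, 0], [0, 0, 0], [0, 0, 0], [0, 0, 0]], grip=[0, 0, 0, 0, 0, 0, 0, 0, 0, 0])

```text
time_s: 5.2
eef_pos: [0.5151, 0.0625, 0.0779]
eef_rot: [0.0, 1.0, -0.023, 0.001]
wrist_force: [-0.0, -0.2, 4.1]
opening: 0.003
grasp_force: 2.4
```

Run:
```python
from d import tool
from bench import vision
import cv2,numpy as np
tool([.515,.0625,.085+.019])
a=[vision.camera(n)["color"][:,:,::-1] for n in("scene","top")]
a[0]=cv2.resize(a[0][100:340,200:520],(640,480))
a[1]=cv2.resize(a[1][80:280,200:420],(528,480))
cv2.imwrite("pics/b.png",cv2.resize(np.hstack(a),(800,330)))
```

```text
t 5.2 pos [0.5151 0.0625 0.0779] F [-0.  -0.2  4.1] open 0.0 q [-0.11  0.29  1.87  0.    0.98  1.51]
R [[0.999, -0.046, 0.002], [-0.046, -0.999, -0.0], [0.002, 0.0, -1.0]] shift mm [ -0.1  -0.  -26.1]
```

View pics/b.png

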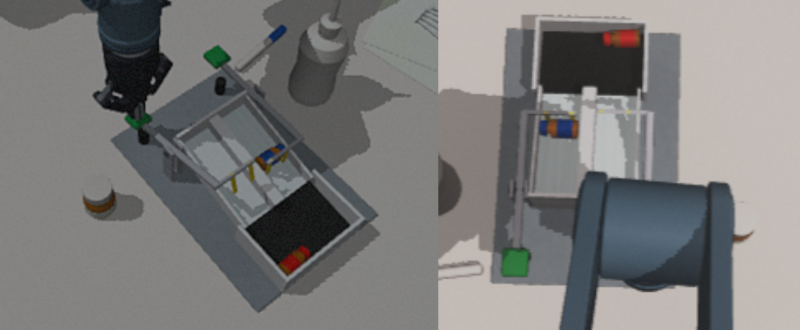

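The pictures show the gate raised and the red vial resting at the tray's far wall (scene 295,260; top 622,40). The blue vial is still behind its gate. I'll release the lever slowly and move clear.

play_rows(xyz=[[0, 0, -4], [0, 0, -9], [0, 0, -14], [0, 0, -19], [0, 0, -24], [0, 0, -30], [0, 0, -45], [0, 0, -70], [0, 0, -105], [0, 0, -140]], rot=[[0, 0, 0], [0, 0, 0], [0, 0, 0], [0, 0, 0], [0, 0, 0], [0, 0, 0], [0, 0, 0], [0, 0, 0], [0, 0, 0], [0, 0, 0]], grip=[0, 0, 0, 0, 0, 0, 0, 0, 0, 0])

```text
time_s: 6.55
eef_pos: [0.5145, 0.0624, 0.2192]
eef_rot: [0.0, 1.0, -0.023, 0.0]
wrist_force: [0.9, -0.5, -0.1]
opening: -0.002
grasp_force: 0.0
```

play_rows(xyz=[[0, 10, -20], [-10, 40, -30], [-20, 75, -30], [-30, 110, -30], [-40, 140, -30], [-50, 170, -30], [-60, 190, -30], [-60, 200, -30], [-60, 200, -30], [-60, 200, -30]], rot=[[0, 0, 0], [0, 0, 0], [0, 0, 0], [0, 0, 0], [0, 0, 0], [0, 0, 0], [0, 0, 0], [0, 0, 0], [0, 0, 0], [0, 0, 0]], grip=[0, 0, 0, 0, 0, 0, 0, 0, 0, 0])

```text
time_s: 7.8
eef_pos: [0.4455, -0.1339, 0.2474]
eef_rot: [-0.0, 1.0, -0.023, 0.0]
wrist_force: [0.7, 0.1, 0.6]
opening: -0.004
grasp_force: 0.0
```

Run:
```python
from d import tool
from h import *
from bench import vision
tool([.515,.0625,.085+.019])
c=vision.camera("top"); print([(a,u.round(1),d.round(3)) for a,u,d in blobs(c,(45,100,30),(80,255,255))])
cv2.imwrite("pics/c.png",cv2.resize(c["color"][80:280,140:440,::-1],(600,400)))
```

```text
t 7.8 pos [ 0.4455 -0.1339  0.2474] F [0.7 0.1 0.6] open -0.0 q [-0.55 -0.07  1.88  0.    1.34  1.07]
R [[0.999, -0.046, 0.0], [-0.046, -0.999, 0.0], [0.0, -0.0, -1.0]] shift mm [  60.4 -199.3  143.5]
[(np.int32(242), array([246.2, 238.5]), np.float32(0.942)), (np.int32(256), array([325.8, 241.1]), np.float32(0.942))]
```

View pics/c.png

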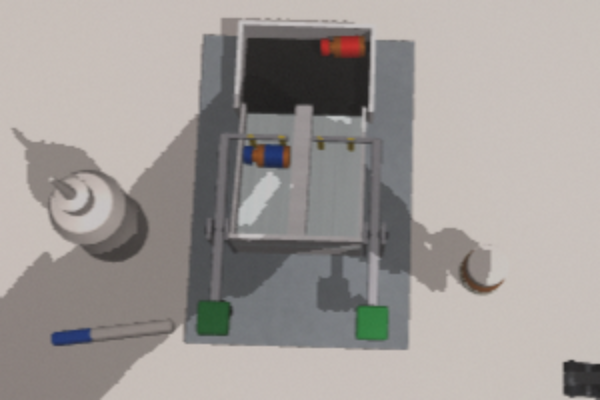

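The picture shows both pads back at rest height (213,318 and 372,322) and the red vial in the tray (343,46). The blue vial is still in its lane (268,156), and the bottle, jar and marker look undisturbed.

```bash
python3 -c "
from bench import ctrl
print(ctrl.hand_in())"
```

```text
the job is handed in; nothing more can be done
None
```

The red vial is in the tray, its lever (the right one) has sprung back up, the blue vial, bottle, jar and marker look undisturbed in the last picture, the arm is clear, and the job is handed in at about 8 s.

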